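Lock the battery into the jar scale

TASK

Get the jar scale working again: hook the tongue of the sled-mounted battery under the lip of the scale's battery bay and rock the battery down until it lies flat in the bay. Then push the tapered pin from the wooden stand down through the battery's tab and the bay until its head sits on the tab, and let go. Leave the jars, the old battery block and the bolt in the stand where they are.

Things in the scene. Friction and masses are not known exactly. Their poses are not given: they have to be found in the camera images.
- scale: Jar scale, grey steel, fixed to the table. Origin on the table under the centre of its battery bay; z up, +x from the bay's toe end (lip) to its heel end (pin hole). The bay, on a block 190 x 78 mm, is a pocket 163 mm long (x -81.5 to 81.5) and 56.4 mm wide (y), its floor 30 mm above the table. Side walls and heel wall are 8 mm thick and rise 12 mm above that floor.
- lip_edge (a point): Middle of the lower inner edge of the lip at the bay's toe end, scale x = -72.5 mm, 43 mm above the table; axes as the scale. The toe wall at x = -81.5 rises 19 mm above the bay floor; its lip, 6 mm thick, overhangs the bay by 9 mm, with 13 mm free between bay floor and lip.
- pan (a point): Top centre of the scale's round steel pan, 140 mm diameter, 48 mm above the table. It stands on the weighing side of the scale, 36 mm high, which covers scale y from -39 to -209 mm.
- bay_seat (a point): Point on the bay floor, 30 mm above the table, where the battery's origin comes to lie when seated (scale x = -15 mm, y = 0; the battery has 1.5 mm play each way along x and 1.2 mm along y). Axes as the scale.
- bay_hole (a point): Mouth of the 16 mm hole in the bay floor, on the bay's centre line at scale x = +63 mm. The hole is upright and goes 30 mm down to the table. Axes as the scale.
- battery: Battery block on a steel sled, loose, about 0.6 kg, upright. Origin under the block's centre, z up. Block 100 (x) x 54 (y) x 60 mm high, grey, black top, two brass contacts nearer the -x end. Its lowest 8 mm is the sled, sticking out as a tongue at -x and a tab at +x: 160 mm in all, x -65 to 95. Take it by its 54 mm width, above its lowest 15 mm, so that fingers clear the bay walls.
- tongue_tip (a point): Middle of the lower edge of the tongue's end, battery x = -65 mm, z = 0; axes as the battery. The tongue is 15 mm long, 40 mm wide, 8 mm thick. It goes under the lip with the battery tilted tongue down by 10 to 14 degrees; flat it cannot go in.
- tab_hole (a point): Centre of the tab's upright 16 mm hole at its underside, battery x = 78 mm, z = 0; axes as the battery. The tab is 45 mm long, 50 mm wide, 8 mm thick.
- pin: Tapered steel pin, loose, 0.12 kg, upright. Origin on its axis at the shoulder under the head, z up. Head: tall round grip, 24 mm diameter, 40 mm high, dark rings. Below: 15 mm diameter for 10 mm, then a taper to 8 mm at the tip, 34 mm below the origin. Starts loosely in a hole of the stand, shoulder on its top (45 mm). Fully in, the shoulder rests on the tab, 8 mm above the bay floor.
- pin_tip (a point): The pin's narrow lower end, on its axis. Axes as the pin.
- stand: Wooden stand 150 (x) x 60 (y) x 45 mm high, fixed to the table, origin under its centre. Two upright 20 mm through holes at x = -42 and +42 mm; one holds the pin, the other the bolt, which one varies. It may stand left or right of the scale; the battery is on the other side.
- bolt: Steel bolt in the stand's other hole, not wanted: broad low six-sided head, 34 mm wide and 12 mm high, shank 17 mm thick. Origin at the shoulder under its head.
- jar_a: Brown jar with a brass lid, 68 mm diameter, 95 mm high, origin at the centre of its foot. Leave it.
- jar_b: As jar_a, 85 mm high. Leave it.
- jar_c: As jar_a, 95 mm high. Leave it.
- old_block: Old battery block without a sled, 85 x 60 x 65 mm, grey with a black top, origin under its centre. Leave it.
Not all that is in view belongs to the job. Leave any blue look-alike of the battery alone.

How it is judged:
By the outcome, as a careful person would: the job done as asked, in the order asked, and still so for the second after the job is handed in, with the robot touching nothing.
It also fails if it takes over 72 s, if anything falls off the work surface, if the arm or the gripper's body presses on something with over 40 N, if the wrist force passes 120 N, or if a joint passes its speed limit or range.

ROBOT

A 6-joint arm with a two-finger parallel gripper is mounted at the origin on the work surface. World frame = base frame: x ahead of the robot, y to its left, z up, the work surface at z = 0. Lengths are in m, angles in rad, forces in N, time in s.
With the tool pointing down it reaches from about 0.225 to 0.875 m from the base axis. Payload 3.4 kg.
Tool frame: the origin (TCP) lies between the finger pads; the fingertips stand 8 mm ahead of it and the grasp point (between the pads) lies 11 mm behind it; z points along the fingers, y is the line along which they close (so a half turn about z gives the same grasp; the last joint's range is limited). The gripper opens to 85 mm and grips with 20 to 120 N. Pads are 22 mm wide; open, the fingers measure 114 mm over their backs; the gripper's body (76 mm by 85 mm) begins 54 mm behind the grasp point. The pads swing forward as they close: fully open they stand 13 mm farther back than shut.
Start: joints at [0.988, 0.276, 1.505, -0, 1.361, -0.121], TCP at [0.256, 0.515, 0.239] pointing down, gripper open.
Joint ranges: [-2.89, 2.89], [-0.75, 2.08], [0.22, 2.7], [-1.18, 4.32], [0.11, 2.71], [-2.7, 2.7]. Speed limits (rad/s): [2.57, 2.57, 3.14, 3.14, 3.14, 3.14].

INTERFACE

Orientations are given as a unit quaternion [w, x, y, z].
In Python, from rig import manip gives the robot as it stands.
- The arm moves only by the tool move_arm, never from a script. Its argument "deltas" is a list that holds one entry, the list of rows, each a list of 5 numbers: the shift along the tool's x, y, z normalised to -1 to 1, where 1 is 80 cm, then the turn about the tool's z normalised to -1 to 1, where 1 is 120 degrees, then the closure, from -1 (fully open) to 1 (shut). In form: [[[tx, ty, tz, twist, grip], ...]]. A call has 1 to 12 rows; each row is the pose to reach, as a shift and turn from the pose commanded when the call began, along the tool's axes at that moment; what a row does not reach only later rows make up. A row lasts 1/10 s, in which the tool goes at most 50 mm and 8.59 degrees, less where a joint would pass 70% of its speed; a pose out of reach is approached as far as the arm can. A call with a number of a shift or a turn outside -1 to 1 is refused whole. A call with a gripper value outside its range is refused whole. The fingers move at their own pace and stop on an object; "squeeze" is the grip in N (left out, the last holds). Time passes only in rows, so rows that repeat a pose let the fingers close. It gives the time, the measured TCP pose, the force, the opening and the grip force at its end, in the units of the state.
- manip.get_state(): the state, without advancing time (a new reading comes with each control period).
- manip.get_image(name): name is "scene" or "top" or "wrist"; returns the picture (384x512x3 uint8, red, green, blue); there is no depth.
- manip.camera_params(name): a dict with "fx", "fy", "cx", "cy" (pixels), "R" (3x3) and "t" (3): a world point X has camera coordinates R X + t; the wrist camera has in their place "tool_from_camera" (4x4, takes a point from camera to tool coordinates, whose origin is the TCP and whose axes are the flange's). Camera axes: x right, y down, z forward; pixel columns grow to the right and rows downward; lengths in m; the calibration is good to about 2 mm. A picture is of the moment at which its call begins: read the wrist's pose just before it. camera_params takes no time and is no camera call.
- manip.sign_off(): hands the job in; it is judged then, once.
The state is a dict: "clock": time; "qpos": joint angles; "qd": joint speeds; "effort": joint torques, N m; "position": TCP position; "ee_rot": TCP orientation; "contact_force": force on the tool from outside, world axes, zero at the start; "moment": the same for the moment, N m; "width": finger opening in m; "gripper_force": force on a finger pad.
Only numpy, scipy, OpenCV 4.12 (cv2) and the standard library are available. Lean on these libraries where they do the work, as an engineer would, in place of code of your own. Each camera call takes 0.05 s, during which the arm holds its last target. There are 200 camera calls.

## Working session

There is one attempt and no reset: what is moved stays moved. The work goes in short steps, Python scripts to look and compute and a tool call to move; the robot and the scene stay as the last step left them, time stands still between calls to the robot, and variables do not carry over. Pictures are saved under pics/ and viewed, at most 10 in all, crops included, and the job is handed in when it is done.

Besides the shell and the picture viewer there is one more tool, called after "Request:" as name(argument=value, ...) on one line, values as JSON. move_arm: Moves the arm, as the interface text tells. Scaled input: -1 to 1 covers 80 cm each way for a shift and 120 degrees each way for a turn. Its arguments: {"type":"object","properties":{"deltas":{"type":"array","items":{"type":"array","items":{"type":"array","items":{"type":"number","minimum":-1,"maximum":1}}}},"squeeze":{"type":"number"}},"required":["deltas"]}

```bash
mkdir -p pics; ls; cat > h.py <<'E'
import numpy as np, cv2
from rig import manip
from scipy.spatial.transform import Rotation as Ro
def quat(q): return Ro.from_quat([q[1],q[2],q[3],q[0]]).as_matrix()
def snap(n,f):
    s=manip.get_state(); im=manip.get_image(n); cv2.imwrite(f'pics/{f}.png',cv2.cvtColor(im,cv2.COLOR_RGB2BGR)); return im,s
def cam(n,s=None):
    c=manip.camera_params(n); K=np.array([[c['fx'],0,c['cx']],[0,c['fy'],c['cy']],[0,0,1]])
    if n!='wrist': return K,np.array(c['R']),np.array(c['t'])
    T=np.eye(4);T[:3,:3]=quat(s['ee_rot']);T[:3,3]=s['position']
    M=np.linalg.inv(T@np.array(c['tool_from_camera'])); return K,M[:3,:3],M[:3,3]
def ray(C,uv,z):
    K,R,t=C; uv=np.atleast_2d(uv).astype(float)
    d=(R.T@np.linalg.inv(K)@np.c_[uv,np.ones(len(uv))].T).T; o=-R.T@t
    return o+d*((z-o[2])/d[:,2])[:,None]
def proj(C,P):
    K,R,t=C; p=(K@(R@np.atleast_2d(P).T+t[:,None])).T; return p[:,:2]/p[:,2:]
E
python3 - <<'E'
from h import *
a,s=snap('scene','s0');b,_=snap('top','t0')
print({k:np.round(v,3) for k,v in s.items()}); print(quat(s['ee_rot']).round(3))
for n in('scene','top'):
  K,R,t=cam(n);print(n,K[0,0],(-R.T@t).round(3),R.round(2).tolist())
print({k:np.array(v).round(3).tolist() for k,v in manip.camera_params('wrist').items()})
E
```

```text
pics
{'clock': np.float64(0.0), 'qpos': array([ 0.988,  0.277,  1.506,  0.   ,  1.361, -0.121]), 'qd': array([-0.002,  0.   ,  0.001, -0.   , -0.001,  0.001]), 'effort': array([ 3.0000e-03, -4.1677e+01, -2.4581e+01,  0.0000e+00,  1.1000e-02,
       -0.0000e+00]), 'position': array([0.256, 0.514, 0.238]), 'ee_rot': array([-0.   ,  0.229,  0.973, -0.001]), 'contact_force': array([-0.843, -0.928, -0.283]), 'moment': array([-0.06 , -0.007, -0.032]), 'gripper_force': np.float64(0.0), 'width': np.float64(0.085)}
[[-0.895  0.446 -0.001]
 [ 0.446  0.895 -0.002]
 [ 0.    -0.002 -1.   ]]
scene 487.2300566670032 [1.148 0.664 1.289] [[-0.68, 0.73, 0.01], [0.58, 0.55, -0.59], [-0.44, -0.4, -0.81]]
top 443.1774036217444 [0.182 0.04  1.526] [[-0.03, -1.0, 0.0], [-0.98, 0.02, -0.22], [0.22, -0.01, -0.98]]
{'fx': 331.967, 'fy': 331.967, 'cx': 255.731, 'cy': 187.381, 'tool_from_camera': [[-0.0, -0.964, -0.267, 0.067], [1.0, -0.0, 0.001, 0.0], [-0.001, -0.267, 0.964, -0.134], [0.0, 0.0, 0.0, 1.0]]}
```

View pics/t0.png

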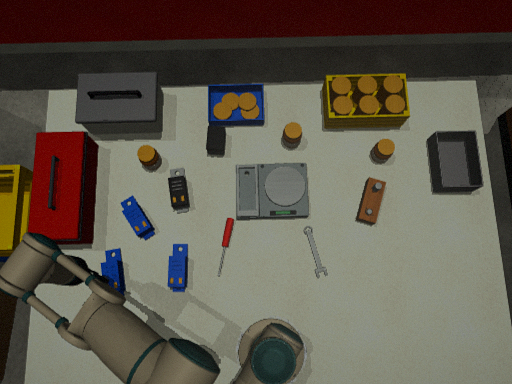

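View pics/s0.png

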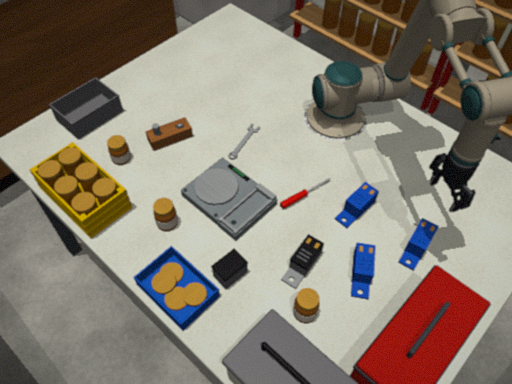

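```bash
python3 - <<'E'
import cv2,numpy as np
b=cv2.imread('pics/t0.png')
L=cv2.resize(b[150:230,150:320],None,fx=4.5,fy=4.5,interpolation=cv2.INTER_CUBIC)
R=cv2.resize(b[165:235,345:395],None,fx=3,fy=3,interpolation=cv2.INTER_CUBIC)
o=np.zeros((600,800,3),np.uint8);o[:360,:765]=L;o[370:580,:150]=R
a=cv2.imread('pics/s0.png');S=cv2.resize(a[155:290,175:330],None,fx=1.7,fy=1.7);o[365:365+S.shape[0],200:200+S.shape[1]]=S
S=cv2.resize(a[110:160,130:200],None,fx=4,fy=4);o[365:365+S.shape[0],500:500+S.shape[1]]=S
cv2.imwrite('pics/c0.png',o)
E
```

```text
(no output)
```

View pics/c0.png

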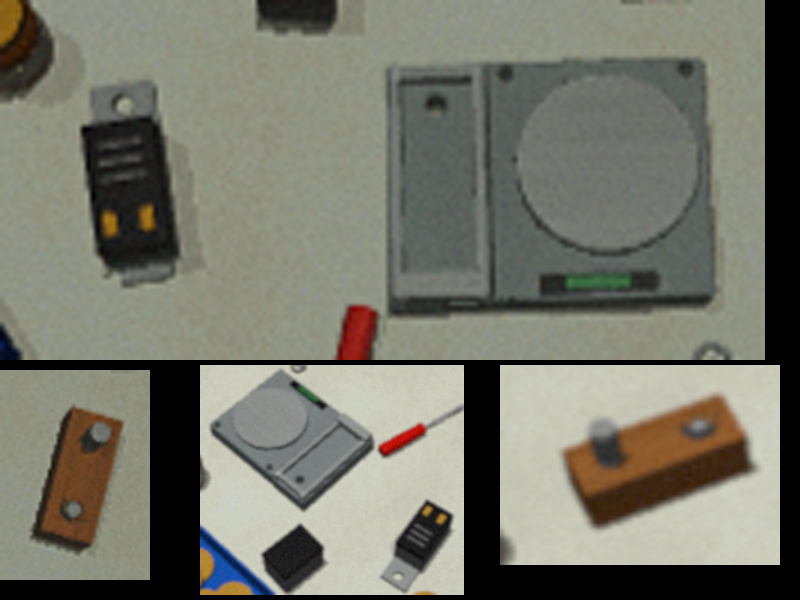

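```bash
python3 - <<'E'
from h import *
C=cam('top')
f=lambda u,v,z:ray(C,[150+u/4.5,150+v/4.5],z)[0].round(4)
print('tabhole',f(124,103,.008)); print('top corners',[f(*p,.06) for p in((83,127),(155,118),(178,260),(105,270))])
print('bayhole',f(435,103,.03)); print('block corners bay outer top',f(388,68,.042),f(487,66,.042),f(391,300,.049),f(487,298,.049))
print('pan',f(607,163,.048)); print('pin head top',ray(C,[345+100/3,165+(430-370)/3],.085)[0], 'bolt',ray(C,[345+72/3,165+(508-370)/3],.057)[0])
S=cam('scene')
print('scene check: pin top',ray(S,[130+103/4,110+(425-365)/4],.085), 'tabhole',ray(S,[175+199/1.7,155+(575-365)/1.7],.008))
E
```

```text
tabhole [0.6111 0.3111 0.008 ]
top corners [array([0.5783, 0.3327, 0.06  ]), array([0.584 , 0.2781, 0.06  ]), array([0.4735, 0.2597, 0.06  ]), array([0.4672, 0.3142, 0.06  ])]
bayhole [0.5988 0.0655 0.03  ]
block corners bay outer top [0.6245 0.1011 0.042 ] [0.6242 0.0244 0.042 ] [0.441  0.1013 0.049 ] [0.4407 0.0292 0.049 ]
pan [ 0.543  -0.0651  0.048 ]
pin head top [ 0.53029188 -0.37569803  0.085     ] bolt [ 0.44771091 -0.34460988  0.057     ]
scene check: pin top [[ 0.53042159 -0.37320129  0.085     ]] tabhole [[0.61444632 0.3157431  0.008     ]]
```

Request:
move_arm(deltas=[[[-0.443,-0.079,0,-0.3,-1],[-0.443,-0.079,0,-0.3,-1],[-0.443,-0.079,0,-0.3,-1],[-0.443,-0.079,0,-0.3,-1],[-0.443,-0.079,0,-0.3,-1],[-0.443,-0.079,0,-0.3,-1],[-0.443,-0.079,0,-0.3,-1],[-0.443,-0.079,0,-0.3,-1],[-0.443,-0.079,0,-0.3,-1],[-0.443,-0.079,0,-0.3,-1],[-0.443,-0.079,0,-0.3,-1],[-0.443,-0.079,0,-0.3,-1]]])

```text
clock: 1.3
position: [0.5441, 0.3013, 0.2394]
ee_rot: [-0.0, -0.084, 0.996, 0.0]
contact_force: [0.4, 0.9, -0.2]
width: 0.0855
gripper_force: 0.0
```

```bash
python3 - <<'E'
from h import *
im,s=snap('wrist','w1'); np.save('w1.npy',s,allow_pickle=True)
print(s['clock'],np.round(s['position'],4),quat(s['ee_rot']).round(3).tolist(),s['qpos'].round(2) if hasattr(s['qpos'],'round') else s['qpos'])
cv2.imwrite('pics/w1b.png',cv2.resize(cv2.imread('pics/w1.png'),(768,576)))
E
```

```text
1.3 [0.5441 0.3013 0.2394] [[-0.986, -0.168, -0.001], [-0.168, 0.986, 0.0], [0.0, 0.0, -1.0]] [ 0.39  0.35  1.4   0.    1.4  -1.35]
```

View pics/w1b.png

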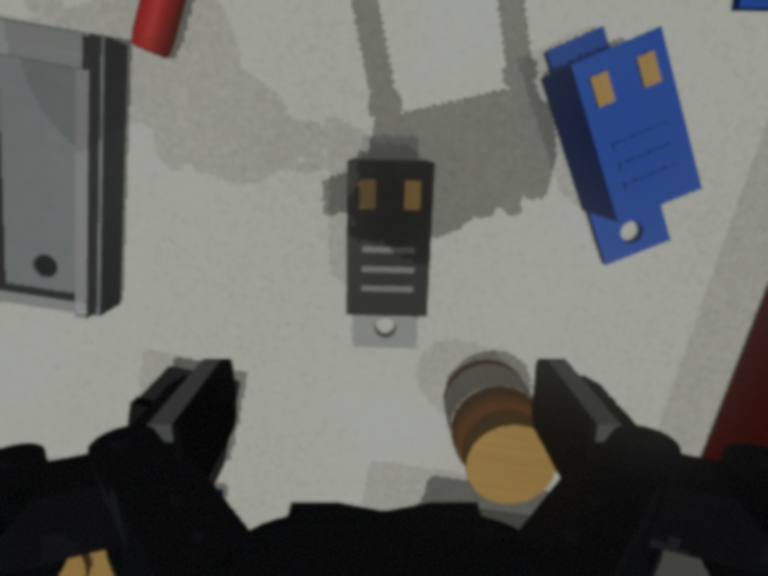

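```bash
python3 - <<'E'
from h import *
s=np.load('w1.npy',allow_pickle=True).item(); C=cam('wrist',s)
f=lambda u,v,z:ray(C,[u/1.5,v/1.5],z)[0]
c=np.array([f(347,159,.06),f(435,163,.06),f(427,315,.06),f(347,314,.06)])
print(c.round(4)); m=c.mean(0); print('ctr',m.round(4))
for a,b in((0,3),(1,2)): d=c[b]-c[a];print('len',np.linalg.norm(d),'yaw',np.degrees(np.arctan2(d[1],d[0])))
for a,b in((1,0),(2,3)): d=c[b]-c[a];print('w',np.linalg.norm(d))
h=f(385,327,.008);print('hole',h.round(4)); d=h-m;print(np.hypot(d[0],d[1]),'yaw',np.degrees(np.arctan2(d[1],d[0])))
print('jar lid',f(510,463,.09).round(3)); print('bay hole',f(45,265,.03).round(4),'heel outer corner',f(85,313,.042).round(4),'toe corner', f(83,36,.049))
E
```

```text
[[0.4906 0.2699 0.06  ]
 [0.4839 0.3234 0.06  ]
 [0.5814 0.3373 0.06  ]
 [0.5896 0.2848 0.06  ]]
ctr [0.5364 0.3039 0.06  ]
len 0.10012014883245678 yaw 8.5091853808136
len 0.09846107214942468 yaw 8.109766991585275
w 0.053895519930365586
w 0.0531938822460993
hole [0.6138 0.3147 0.008 ]
0.0781835023388674 yaw 7.937777607858421
jar lid [0.663 0.406 0.09 ]
bay hole [0.5998 0.0678 0.03  ] heel outer corner [0.6261 0.1029 0.042 ] toe corner [0.44700372 0.10396883 0.049     ]
```

Request:
move_arm(deltas=[[[-0.032,0.0035,0.06,0.012,-1],[-0.032,0.0035,0.12,0.012,-1],[-0.032,0.0035,0.18,0.012,-1],[-0.032,0.0035,0.22,0.012,-1],[-0.032,0.0035,0.254,0.012,-1],[-0.032,0.0035,0.254,0.012,-1],[-0.032,0.0035,0.254,0.012,0.3],[-0.032,0.0035,0.254,0.012,0.6],[-0.032,0.0035,0.254,0.012,1],[-0.032,0.0035,0.254,0.012,1],[-0.032,0.0035,0.254,0.012,1],[-0.032,0.0035,0.254,0.012,1]]], squeeze=20)

```text
clock: 2.55
position: [0.5716, 0.3081, 0.0386]
ee_rot: [0.002, -0.071, 0.997, 0.001]
contact_force: [0.4, 0.6, 6.5]
width: 0.0536
gripper_force: 24.7
```

Request:
move_arm(deltas=[[[0.001,0,-0.003,0,1],[0.002,0,-0.006,0,1],[0.004,0,-0.009,0,1],[0.0055,0,-0.012,0,1],[0.0075,0,-0.015,0,1],[0.009,0,-0.018,0,1],[0.011,0,-0.021,0,1],[0.013,0,-0.024,0,1],[0.016,0,-0.027,0,1],[0.016,0,-0.027,0,1]]], squeeze=20)

```text
clock: 3.55
position: [0.5572, 0.3056, 0.0582]
ee_rot: [0.0, -0.071, 0.997, 0.0]
contact_force: [0.2, 0.3, -7.2]
width: 0.0536
gripper_force: 23.1
```

```bash
python3 - <<'E'
from h import *
im,s=snap('wrist','w2');b,_=snap('scene','s2')
print(s['clock'],np.round(s['position'],4),s['ee_rot'],s['contact_force'],s['moment'],s['gripper_force'])
a=cv2.imread('pics/w2.png');b=cv2.imread('pics/s2.png')
u,v=proj(cam('scene'),[.53,.3,.04])[0].astype(int); B=cv2.resize(b[v-50:v+50,u-50:u+50],(384,384),interpolation=cv2.INTER_CUBIC)
cv2.imwrite('pics/w2b.png',np.hstack([a,B])[:, :896] if 0 else cv2.resize(np.hstack([a,B]),(798,342)))
E
```

```text
3.55 [0.5572 0.3056 0.0582] [ 1.08261724e-04 -7.06764809e-02  9.97499278e-01  1.20206792e-04] [ 0.24028409  0.27993832 -7.20975094] [ 0.02775761 -0.24192842 -0.00776758] 23.055521696805954
```

View pics/w2b.png

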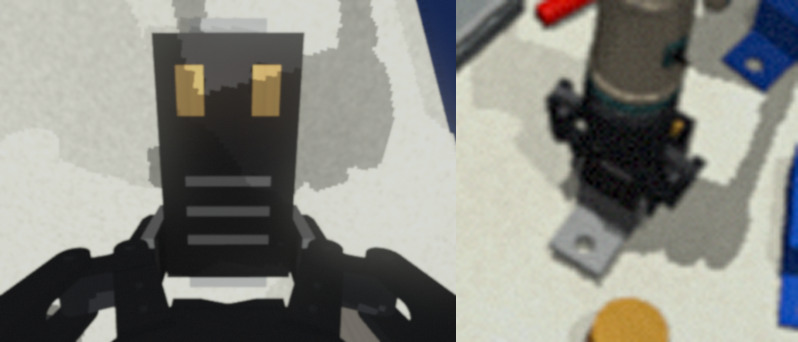

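```bash
cat >> h.py <<'E'
def toppose(C,px):
    # corners in image order: toe-left,toe-right,heel-right,heel-left (battery y-,y+ ,y+,y-)
    K,R,t=C; X=np.array([[-50,-27,60],[-50,27,60],[50,27,60],[50,-27,60]])/1000.
    best=None
    n,rv,tv,e=cv2.solvePnPGeneric(X,np.array(px,float),K,None,flags=cv2.SOLVEPNP_IPPE)
    for r,tt,ee in zip(rv,tv,e):
        Rw=R.T@cv2.Rodrigues(r)[0]; pw=R.T@(tt.ravel()-t)
        x=Rw[:,0]; print('err',ee.ravel().round(2),'tilt toe-down',np.degrees(np.arcsin(x[2])).round(2),'yaw',np.degrees(np.arctan2(x[1],x[0])).round(2),'org',pw.round(4),'tip',(pw+Rw@[-.065,0,0]).round(4),'tabhole',(pw+Rw@[.078,0,0]).round(4))
E
python3 - <<'E'
from h import *
s=manip.get_state(); k=896/798
toppose(cam('wrist',s),[[152*k,33*k],[304*k,33*k],[291*k,276*k],[167*k,276*k]])
E
```

```text
err [168.86] tilt toe-down -13.64 yaw 98.26 org [0.526  0.3008 0.1388] tip [0.5351 0.2383 0.1542] tabhole [0.5151 0.3758 0.1204]
err [173.71] tilt toe-down 11.76 yaw 105.47 org [0.4773 0.2954 0.1293] tip [0.4942 0.2341 0.1161] tabhole [0.4569 0.369  0.1452]
```

```bash
sed -i 's/-27,60\]/-27,0]/g; s/27,60\]/27,0]/g; s/\[-.065,0,0\]/[-.065,0,-.06]/; s/\[.078,0,0\]/[.078,0,-.06]/' h.py
python3 - <<'E'
from h import *
s=manip.get_state(); k=896/798
toppose(cam('wrist',s),[[152*k,33*k],[304*k,33*k],[291*k,276*k],[167*k,276*k]])
print(proj(cam('wrist',s),[[0,0,0]]))
E
```

```text
err [1.75] tilt toe-down -2.56 yaw 8.36 org [0.5232 0.3013 0.0789] tip [0.4562 0.2923 0.0219] tabhole [0.5975 0.3131 0.0155]
err [13.51] tilt toe-down 33.54 yaw 8.31 org [0.5102 0.2995 0.0793] tip [ 0.4895  0.2958 -0.0066] tabhole [0.6074 0.313  0.0724]
[[-1452.05923425 -4071.88855615]]
```

Request:
move_arm(deltas=[[[0,0,-0.05,0,1],[0,0,-0.1,0,1],[0.02,-0.04,-0.15,0.02,1],[0.04,-0.08,-0.2025,0.04,1],[0.065,-0.13,-0.2025,0.0675,1],[0.065,-0.13,-0.2025,0.0675,1],[0.065,-0.13,-0.2025,0.0675,1],[0.065,-0.13,-0.2025,0.0675,1]]], squeeze=50)

```text
clock: 4.45
position: [0.5206, 0.1956, 0.2194]
ee_rot: [-0.0, 0.0, 1.0, 0.0]
contact_force: [-0.2, -0.4, -6.1]
width: 0.0529
gripper_force: 62.2
```

```bash
python3 - <<'E'
from h import *
im,s=snap('wrist','w3'); np.save('w3.npy',s,allow_pickle=True)
print(s['clock'],np.round(s['position'],4),np.round(s['ee_rot'],4),s['contact_force'])
cv2.imwrite('pics/w3b.png',cv2.resize(cv2.imread('pics/w3.png'),(768,576),interpolation=cv2.INTER_CUBIC))
E
```

```text
4.45 [0.5206 0.1956 0.2194] [-1.e-04  0.e+00  1.e+00  4.e-04] [-0.23735427 -0.44053423 -6.05326181]
```

View pics/w3b.png

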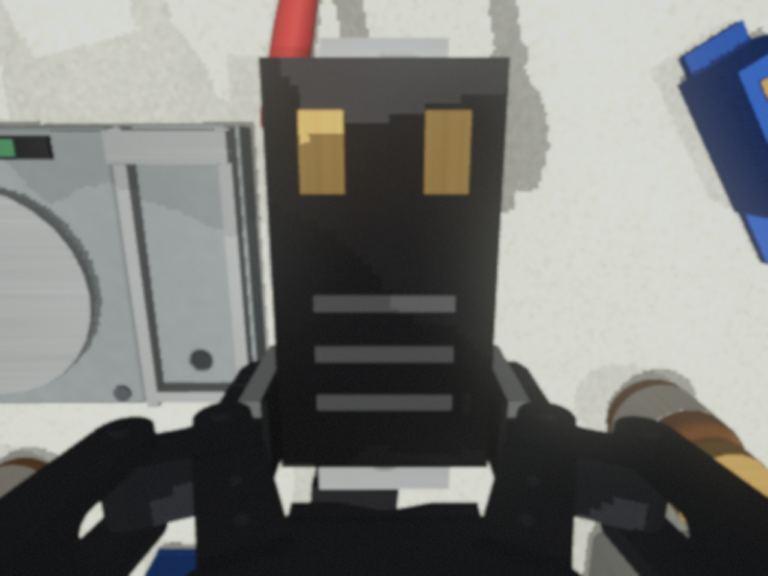

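```bash
python3 - <<'E'
from h import *
s=np.load('w3.npy',allow_pickle=True).item(); C=cam('wrist',s)
f=lambda u,v,z:ray(C,[u/1.5,v/1.5],z)[0].round(4)
print('bayhole',f(202,360,.03)); print('toe L,R outer',f(105,128,.049),f(228,127,.049),'lip inner',f(115,163,.049),f(235,163,.049)); print('heel outer L',f(150,404,.042))
print('left wall outer', f(113,166,.042),f(150,403,.042))
print('pocket left wall inner top',f(128,166,.042),f(160,392,.042)); print('right wall inner top',f(222,166,.042),f(240,345,.042))
toppose(C,np.array([[261,58],[509,58],[490,465],[283,465]])/1.5)
C=cam('top'); print('top: bayhole',ray(C,[150+435/4.5,150+103/4.5],.03))
# refine hole in top and wrist by dark centroid
for n,p,img in(('top',(246,173),'t0'),('wrist',(135,240),'w3')):
  g=cv2.imread(f'pics/{img}.png',0).astype(float); r=3 if n=='top' else 9; u,v=p; w=g[v-r:v+r+1,u-r:u+r+1]; w=np.clip(np.median(w)-15-w,0,None); yy,xx=np.mgrid[v-r:v+r+1,u-r:u+r+1]; c=[(w*xx).sum()/w.sum(),(w*yy).sum()/w.sum()]; print(n,c,ray(cam(n,s),c,.03))
E
```

```text
bayhole [0.6004 0.0683 0.03  ]
toe L,R outer [0.4447 0.0335 0.049 ] [0.4442 0.1053 0.049 ] lip inner [0.4646 0.0365 0.049 ] [0.4647 0.1078 0.049 ]
heel outer L [0.6281 0.0336 0.042 ]
left wall outer [0.4667 0.0313 0.042 ] [0.6273 0.0337 0.042 ]
pocket left wall inner top [0.4667 0.0404 0.042 ] [0.6189 0.0417 0.042 ]
right wall inner top [0.4667 0.0977 0.042 ] [0.584  0.0996 0.042 ]
err [1.12] tilt toe-down 0.34 yaw 0.25 org [0.4858 0.1964 0.2382] tip [0.4212 0.1972 0.1778] tabhole [0.5642 0.1978 0.1787]
err [10.99] tilt toe-down 30.31 yaw 0.12 org [0.475  0.1965 0.2382] tip [0.4492 0.1959 0.1536] tabhole [0.5726 0.1961 0.2258]
top: bayhole [[0.59880054 0.06546011 0.03      ]]
top [np.float64(246.38870431893687), np.float64(172.26910299003322)] [[0.60107377 0.06638744 0.03      ]]
wrist [np.float64(133.77578226254397), np.float64(239.45861877430104)] [[0.59976663 0.06737917 0.03      ]]
```

Request:
move_arm(deltas=[[[0.05,-0.05,0,0,1],[0.1,-0.1,0,0,1],[0.1554,-0.159,0.02,0,1],[0.1554,-0.159,0.06,0,1],[0.1554,-0.159,0.1,0,1],[0.1554,-0.159,0.124,0,1],[0.1554,-0.159,0.124,0,1],[0.1554,-0.159,0.124,0,1]]])

```text
clock: 5.3
position: [0.3971, 0.0686, 0.1207]
ee_rot: [-0.0, -0.001, 1.0, 0.0]
contact_force: [0.7, 0.8, -7.3]
width: 0.0531
gripper_force: 62.1
```

Request:
move_arm(deltas=[[[0,0,0.02,0,1],[0,0,0.035,0,1],[0,0,0.04,0,1],[0.002,0,0.043,0,1],[0.004,0,0.046,0,1],[0.006,0,0.049,0,1],[0.009,0,0.052,0,1],[0.012,0,0.055,0,1],[0.0125,0,0.057,0,1],[0.0125,0,0.057,0,1]]], squeeze=20)

```text
clock: 6.3
position: [0.386, 0.0682, 0.0748]
ee_rot: [-0.0, 0.0, 1.0, 0.0]
contact_force: [-2.0, 1.5, 2.2]
width: 0.0529
gripper_force: 63.8
```

```bash
python3 - <<'E'
from h import *
im,s=snap('wrist','w4'); np.save('w4.npy',s,allow_pickle=True)
print(s['clock'],np.round(s['position'],4),np.round(s['ee_rot'],4),s['contact_force'],s['moment'])
cv2.imwrite('pics/w4b.png',cv2.resize(cv2.imread('pics/w4.png'),(768,576),interpolation=cv2.INTER_CUBIC))
E
```

```text
6.3 [0.386  0.0682 0.0748] [-2.e-04  0.e+00  1.e+00  2.e-04] [-2.03835792  1.51351379  2.17905077] [ 0.26540398 -0.26305869  0.02262586]
```

View pics/w4b.png

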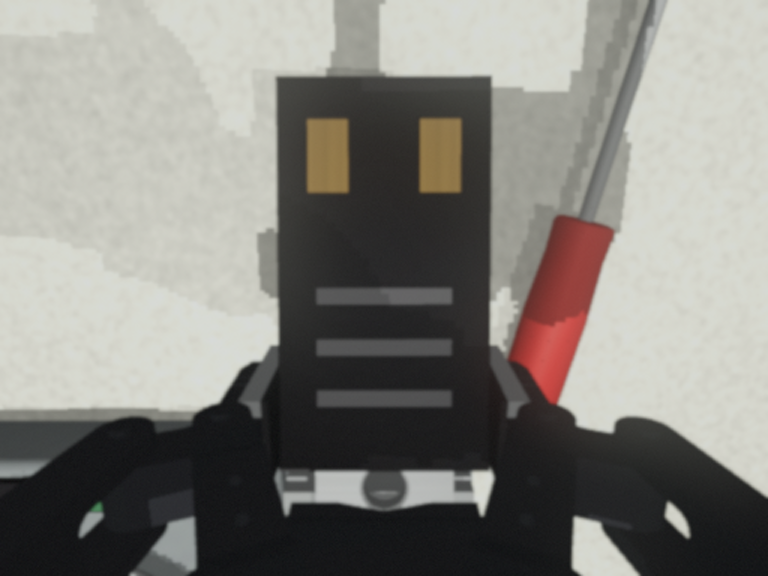

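```bash
python3 - <<'E'
from h import *
s=np.load('w4.npy',allow_pickle=True).item()
toppose(cam('wrist',s),np.array([[277,77],[491,77],[490,469],[280,469]])/1.5)
E
```

```text
err [1.36] tilt toe-down 10.85 yaw 0.14 org [0.3521 0.0685 0.0863] tip [0.2995 0.0708 0.0152] tabhole [0.44   0.0711 0.0421]
err [1.72] tilt toe-down 18.62 yaw 0.13 org [0.3495 0.069  0.0857] tip [0.307  0.0667 0.0081] tabhole [0.4425 0.067  0.0537]
```

```bash
cat > tilt.py <<'E'
from h import *
from scipy.optimize import least_squares
P3=np.array([[261,58],[509,58],[490,465],[283,465],[297,110],[346,110],[297,194],[346,194],[424,110],[472,110],[424,194],[472,194],[313,303],[456,303],[315,354],[454,354],[317,403],[452,403]])/1.5
P4=np.array([[277,77],[491,77],[490,469],[280,469],[307,118],[349,118],[307,192],[349,192],[419,118],[462,118],[419,192],[462,192],[316,296],[452,296],[316,348],[452,348],[316,399],[452,399]])/1.5
s3=np.load('w3.npy',allow_pickle=True).item();s4=np.load('w4.npy',allow_pickle=True).item()
def tool(s,X): return (X-np.array(s['position']))@quat(s['ee_rot'])
def world(s,X): return X@quat(s['ee_rot']).T+np.array(s['position'])
X=tool(s3,ray(cam('wrist',s3),P3,s3['position'][2]-.0395+.06))   # tool coordinates, flat
print('size',(X[:4].max(0)-X[:4].min(0)).round(4),'ctr',X[:4].mean(0).round(4))
def res(p):
    g=np.array([0,0,p[1]]); Y=(X-g)@Ro.from_rotvec([0,p[0],0]).as_matrix().T+g+[p[2],p[3],p[4]]
    return (proj(cam('wrist',s4),world(s4,Y))-P4).ravel()
for g in(-.011,):
  r=least_squares(lambda q:res([q[0],g,q[1],0,q[2]]),[0,0,0]);print(np.degrees(r.x[0]),r.x[1:],np.sqrt((r.fun**2).mean()), 'sigma',np.degrees(np.sqrt(np.linalg.inv(r.jac.T@r.jac)[0,0]*(r.fun**2).mean())))
r=least_squares(lambda q:res([q[0],-.011,0,0,0]),[0.1]);print('pure pivot',np.degrees(r.x),np.sqrt((r.fun**2).mean()))
E
python3 tilt.py
```

```text
size [0.0988 0.0544 0.0001] ctr [ 0.0351  0.0009 -0.0205]
-11.803784114095398 [-1.46234742e-03  4.47703195e-05] 0.6271615235087897 sigma 0.35626456128915673
pure pivot [-12.48532644] 2.781289209643781
```

Request:
move_arm(deltas=[[[0,0,-0.05,0,1],[0,0,-0.1,0,1],[0,0,-0.15,0,1],[-0.05,-0.06,-0.181,0,1],[-0.1,-0.11,-0.181,0,1],[-0.1425,-0.163,-0.181,0,1],[-0.1425,-0.163,-0.181,0,1],[-0.1425,-0.163,-0.181,0,1],[-0.1425,-0.163,-0.181,0,1]]], squeeze=60)

```text
clock: 7.25
position: [0.4993, -0.0627, 0.2176]
ee_rot: [-0.003, 0.001, 1.0, 0.001]
contact_force: [-0.4, 0.4, -7.3]
width: 0.053
gripper_force: 69.7
```

```bash
python3 - <<'E'
from h import *
im,s=snap('wrist','w5'); np.save('w5.npy',s,allow_pickle=True)
C=cam('wrist',s); print(s['clock'],np.round(s['position'],4),s['contact_force'],s['gripper_force'])
print(proj(C,[[.6,.068,.03],[.4645,.068,.049],[.618,.068,.042]]))
cv2.imwrite('pics/w5b.png',cv2.resize(cv2.imread('pics/w5.png'),(768,576),interpolation=cv2.INTER_CUBIC))
E
```

```text
7.25 [ 0.4993 -0.0627  0.2176] [-0.39475044  0.3507922  -7.34209754] 69.74199056625366
[[377.68280542 259.41157658]
 [399.28384012 133.39610363]
 [380.14231912 280.42863103]]
```

View pics/w5b.png

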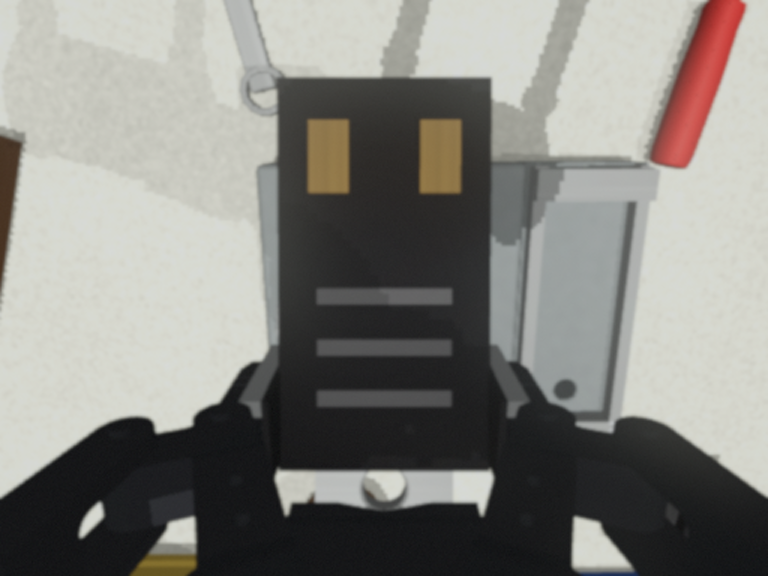

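```bash
python3 - <<'E'
from h import *
s=np.load('w5.npy',allow_pickle=True).item(); C=cam('wrist',s)
f=lambda u,v,z:ray(C,[u/1.5,v/1.5],z)[0].round(4)
print('bayhole',f(565,389,.03)); print('toe L,R outer',f(537,168,.049),f(658,169,.049),'lip inner R',f(650,200,.049))
print('right wall outer',f(650,203,.042),f(620,420,.042),'right inner',f(637,203,.042),f(609,412,.042),'left inner',f(545,203,.042),f(534,380,.042),'heel outer',f(600,422,.042))
print(quat(s['ee_rot']).round(4))
g=cv2.imread('pics/w5.png',0);w=cv2.imread('pics/w3.png',0)
for im,r,c0 in((g,160,340),(g,200,340),(w,160,70),(w,200,70)): print(im[r,c0:c0+100].tolist())
E
```

```text
bayhole [0.5999 0.0669 0.03  ]
toe L,R outer [0.4455 0.0291 0.049 ] [0.4462 0.1011 0.049 ] lip inner R [0.4645 0.0989 0.049 ]
right wall outer [0.4671 0.1028 0.042 ] [0.6176 0.1027 0.042 ] right inner [0.4671 0.0948 0.042 ] [0.6113 0.0943 0.042 ] left inner [0.467  0.0378 0.042 ] [0.5869 0.0403 0.042 ] heel outer [0.6191 0.0889 0.042 ]
[[-1.      0.0016 -0.005 ]
 [ 0.0016  1.      0.0016]
 [ 0.005   0.0016 -1.    ]]
[108, 109, 111, 120, 134, 138, 132, 127, 131, 126, 107, 91, 105, 138, 164, 175, 177, 177, 177, 177, 177, 173, 166, 160, 159, 158, 158, 158, 159, 159, 159, 159, 158, 159, 158, 159, 158, 158, 158, 159, 159, 159, 159, 160, 160, 161, 161, 160, 160, 160, 160, 161, 162, 161, 161, 162, 161, 162, 162, 162, 162, 161, 161, 161, 160, 161, 160, 161, 161, 161, 161, 159, 153, 148, 139, 122, 103, 96, 94, 96, 114, 145, 166, 175, 176, 176, 177, 177, 180, 190, 204, 211, 213, 213, 214, 214, 214, 214, 214, 213]
[155, 153, 149, 141, 136, 137, 133, 112, 94, 101, 132, 160, 172, 176, 176, 176, 176, 175, 171, 165, 160, 159, 158, 159, 158, 158, 158, 158, 158, 158, 159, 159, 159, 160, 159, 159, 158
[... 598 characters left out ...]
0, 161, 161, 161, 161, 160, 161, 161, 161, 161, 161, 160, 161, 161, 161, 160, 160, 161, 162, 162, 163, 165, 171, 177, 181, 183, 182, 183, 183, 181, 171, 141, 105, 88, 96, 120, 138, 132, 105, 82, 74, 74, 75]
[155, 155, 155, 155, 155, 155, 155, 155, 155, 155, 155, 156, 155, 154, 152, 148, 143, 149, 163, 172, 175, 175, 175, 175, 173, 161, 131, 95, 79, 77, 81, 100, 131, 150, 156, 158, 158, 158, 158, 158, 158, 159, 159, 159, 158, 157, 159, 158, 159, 159, 160, 160, 160, 160, 158, 158, 158, 157, 158, 157, 158, 157, 158, 158, 158, 159, 159, 159, 160, 161, 161, 160, 161, 161, 161, 161, 161, 160, 161, 161, 161, 161, 164, 171, 176, 180, 181, 180, 181, 180, 172, 148, 114, 89, 92, 117, 137, 132, 105, 80]
```

Request:
move_arm(deltas=[[[-0.02,0.05,0,0,1],[-0.04,0.1,0,0,1],[-0.068,0.162,0.02,0,1],[-0.068,0.162,0.06,0,1],[-0.068,0.162,0.097,0,1],[-0.068,0.162,0.097,0,1],[-0.068,0.162,0.097,0,1],[-0.068,0.162,0.097,0,1]]])

```text
clock: 8.1
position: [0.5557, 0.0673, 0.1439]
ee_rot: [0.002, -0.0, 1.0, 0.0]
contact_force: [1.5, 0.1, -7.0]
width: 0.053
gripper_force: 69.6
```

```bash
python3 - <<'E'
from h import *
s=manip.get_state();print(s['clock'],np.round(s['position'],4),s['ee_rot'],s['contact_force'],s['moment'])
E
```

```text
8.1 [0.5557 0.0673 0.1439] [ 1.73983331e-03 -3.01406119e-05  9.99998486e-01  2.10434914e-05] [ 1.51036151  0.1227385  -7.03935022] [-0.04734591 -0.23900246 -0.0310557 ]
```

Request:
move_arm(deltas=[[[0,0,0,0,1],[0,0,0.02,0,1],[0,0,0.04,0,1],[0,0,0.05,0,1],[0,0,0.056,0,1],[0,0,0.06,0,1],[0,0,0.06,0,1],[0,0,0.06,0,1],[0,0,0.06,0,1]]])

```text
clock: 9.0
position: [0.5551, 0.0673, 0.0946]
ee_rot: [0.001, -0.0, 1.0, 0.0]
contact_force: [-0.2, -0.1, -6.7]
width: 0.0529
gripper_force: 69.5
```

Request:
move_arm(deltas=[[[0,0,0.002,0,1],[0,0,0.004,0,1],[0,0,0.006,0,1],[0,0,0.008,0,1],[0,0,0.008,0,1],[0,0,0.008,0,1]]])

```text
clock: 9.6
position: [0.5564, 0.0673, 0.0892]
ee_rot: [0.002, 0.0, 1.0, 0.0]
contact_force: [2.3, -0.5, 4.8]
width: 0.0529
gripper_force: 71.0
```

Request:
move_arm(deltas=[[[0,0,-0.002,0,1],[0,0,-0.003,0,1],[0.004,0,-0.003,0,1],[0.008,0,-0.003,0,1],[0.011,0,-0.003,0,1],[0.0135,0,-0.003,0,1],[0.0135,0,-0.003,0,1],[0.0135,0,-0.003,0,1]]])

```text
clock: 10.4
position: [0.5428, 0.0672, 0.0896]
ee_rot: [-0.001, -0.0, 1.0, 0.0]
contact_force: [0.7, 0.1, -4.3]
width: 0.0528
gripper_force: 70.2
```

Request:
move_arm(deltas=[[[-0.002,0,0.003,0,1],[-0.004,0,0.006,0,1],[-0.006,0,0.009,0,1],[-0.008,0,0.0115,0,1],[-0.01,0,0.0145,0,1],[-0.012,0,0.0178,0,1],[-0.012,0,0.0178,0,1]]], squeeze=20)

```text
clock: 11.1
position: [0.5538, 0.0673, 0.0755]
ee_rot: [0.0, 0.0, 1.0, 0.0]
contact_force: [0.3, -0.2, 1.1]
width: 0.053
gripper_force: 70.6
```

Request:
move_arm(deltas=[[[-0.001,0,0.002,0,1],[-0.002,0,0.004,0,1],[-0.003,0,0.006,0,1],[-0.0035,0,0.008,0,1],[-0.0035,0,0.009,0,1],[-0.0035,0,0.009,0,1]]])

```text
clock: 11.7
position: [0.5578, 0.0672, 0.0691]
ee_rot: [0.002, -0.0, 1.0, 0.0]
contact_force: [3.7, -0.7, 3.5]
width: 0.0529
gripper_force: 70.9
```

```bash
python3 - <<'E'
from h import *
im,s=snap('wrist','w6'); np.save('w6.npy',s,allow_pickle=True); b,_=snap('scene','s6')
print(s['clock'],np.round(s['position'],4),s['contact_force'],s['moment'],s['gripper_force'])
a=cv2.imread('pics/w6.png')
B=cv2.resize(cv2.imread('pics/s6.png')[160:240,190:290],(480,384),interpolation=cv2.INTER_CUBIC)
cv2.imwrite('pics/w6b.png',cv2.resize(np.hstack([a,B]),(800,310),interpolation=cv2.INTER_AREA))
E
```

```text
11.7 [0.5578 0.0672 0.0691] [ 3.74907203 -0.68912832  3.54956187] [0.00263939 0.09742758 0.04824004] 70.86672127246857
```

View pics/w6b.png

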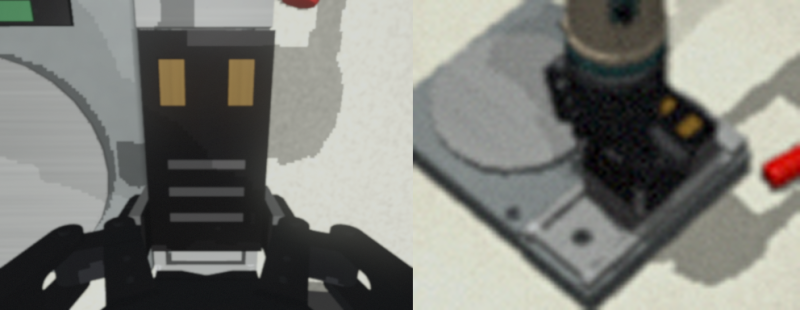

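Request:
move_arm(deltas=[[[0,0,-0.002,0,0.2],[0,0,-0.002,0,-0.2],[0,0,-0.002,0,-0.6],[0,0,-0.002,0,-0.6],[0,0,-0.002,0,-0.6],[0,0,-0.03,0,-0.6],[0,0,-0.08,0,-0.6],[0,0,-0.13,0,-0.6],[0,0,-0.164,0,-0.6],[0,0,-0.164,0,-0.6],[0,0,-0.164,0,-0.6]]])

```text
clock: 12.9
position: [0.5561, 0.0673, 0.2003]
ee_rot: [0.0, -0.0, 1.0, 0.0]
contact_force: [0.3, 0.6, -0.8]
width: 0.0685
gripper_force: 0.0
```

```bash
python3 - <<'E'
from h import *
im,s=snap('wrist','w7'); np.save('w7.npy',s,allow_pickle=True); t,_=snap('top','t7')
print(s['clock'],np.round(s['position'],4),s['contact_force'],s['width'])
a=cv2.imread('pics/w7.png')
t=cv2.imread('pics/t7.png');C=cam('wrist',s)
B=cv2.resize(t[155:235,345:395],(240,384),interpolation=cv2.INTER_CUBIC)
cv2.imwrite('pics/w7b.png',np.hstack([a,B]))
E
```

```text
12.9 [0.5561 0.0673 0.2003] [ 0.32592993  0.61977262 -0.80735746] 0.0685322705600471
```

View pics/w7b.png

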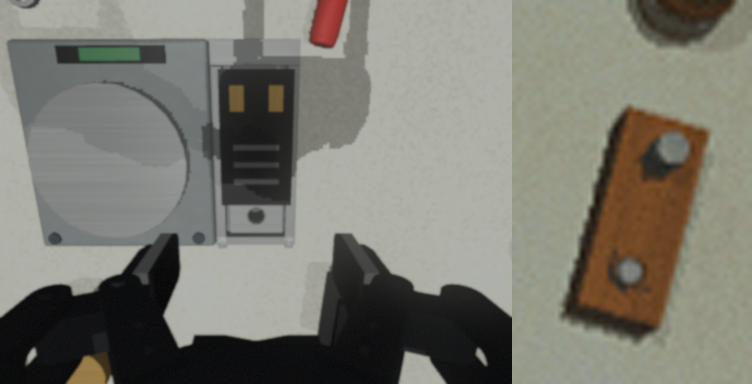

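Request:
move_arm(deltas=[[[-0.03,-0.553,0,0,-0.4],[-0.03,-0.553,0,0,-0.4],[-0.03,-0.553,0,0,-0.4],[-0.03,-0.553,0,0,-0.4],[-0.03,-0.553,0,0,-0.4],[-0.03,-0.553,0,0,-0.4],[-0.03,-0.553,0,0,-0.4],[-0.03,-0.553,0,0,-0.4],[-0.03,-0.553,0,0,-0.4],[-0.03,-0.553,0,0,-0.4],[-0.03,-0.553,0,0,-0.4],[-0.03,-0.553,0,0,-0.4]]])

```text
clock: 14.2
position: [0.5798, -0.3736, 0.1984]
ee_rot: [-0.001, -0.0, 1.0, 0.001]
contact_force: [0.2, 1.1, 0.0]
width: 0.0598
gripper_force: 0.0
```

```bash
python3 - <<'E'
from h import *
s=np.load('w7.npy',allow_pickle=True).item(); C=cam('wrist',s)
f=lambda u,v,z:ray(C,[u,v],z)[0].round(4)
print('block',np.array([f(219,69,.09),f(294,69,.09),f(291,205,.09),f(221,203,.09)]))
toppose(C,[[219,69],[294,69],[291,204.5],[221,204]])
g=cv2.imread('pics/w7.png',0); w=g[205:228,240:274].astype(float); 
print(g[216,226:290].tolist()); print(g[204:236,256].tolist())
m=(w<np.percentile(w,60)-25); 
print('tabhole',f(256.5,215.5,.038), 'bay heel hole expected',proj(C,[.6,.0672,.038]))
im,s=snap('wrist','w8'); np.save('w8.npy',s,allow_pickle=True); C=cam('wrist',s)
print(s['clock'],np.round(s['position'],4),np.round(s['ee_rot'],4),np.round(s['qpos'],2))
p=proj(C,[.530,-.375,.085])[0]; print('pred',p)
u,v=p.astype(int); u0,v0=max(u-45,0),max(v-45,0); sub=im[v0:v+45,u0:u+45]; hsv=cv2.cvtColor(sub,cv2.COLOR_RGB2HSV)
k=((hsv[...,1]<60)&(hsv[...,2]<235)).astype(np.uint8)
for r in range(0,k.shape[0],3): print(''.join('%3d'%(hsv[r,c,2]//3 if hsv[r,c,1]<70 else 0) for c in range(0,k.shape[1],3)))
E
```

```text
block [[0.4713 0.0422 0.09  ]
 [0.4713 0.0942 0.09  ]
 [0.5707 0.095  0.09  ]
 [0.5691 0.0408 0.09  ]]
err [0.28] tilt toe-down 2.67 yaw -0.2 org [0.5208 0.068  0.0858] tip [0.4586 0.0685 0.0229] tabhole [0.6015 0.068  0.0295]
err [0.56] tilt toe-down 11.8 yaw -0.22 org [0.5192 0.068  0.0857] tip [0.4678 0.0682 0.0137] tabhole [0.6078 0.0677 0.043 ]
[97, 109, 119, 126, 138, 143, 146, 146, 146, 145, 147, 146, 146, 146, 146, 145, 145, 146, 145, 143, 134, 115, 87, 66, 58, 57, 57, 58, 58, 58, 58, 58, 57, 59, 57, 58, 60, 75, 100, 124, 138, 143, 144, 144, 144, 144, 145, 144, 144, 144, 145, 144, 145, 144, 144, 138, 125, 111, 105, 118, 134, 141, 143, 143]
[80, 109, 125, 117, 107, 101, 99, 90, 70, 60, 59, 58, 58, 57, 58, 58, 61, 65, 77, 98, 121, 137, 143, 144, 145, 143, 144, 137, 120, 90, 70, 73]
tabhole [0.5987 0.0684 0.038 ] bay heel hole expected [[255.2514263  216.83637719]]
14.2 [ 0.5798 -0.3736  0.1984] [-1.1e-03 -3.0e-04  1.0e+00  1.4e-03] [-0.67  0.47  1.3   0.    1.37 -2.25]
pred [252.88691012 120.56353416]
 50 50 49 48 44 44 45 44  0  0  0  0  0  0  0  0  0  0  0  0  0  0  0  0  0  
[... 1952 characters left out ...]
  0  0  0  0  0  0  0  0  0  0  0  0  0  0  0  0  0 34 34 34 34
 49 42 28 24  0  0  0  0  0  0  0  0  0  0  0  0  0  0  0  0  0  0  0  0  0 32 36 35 35 35
 50 49 38 35 31 27  0  0  0  0  0  0  0  0  0  0  0  0  0  0  0  0  0  0  0 33 35 34 34 35
 51 51 49 41 40 41 43 44 36 27  0  0  0  0  0  0  0  0  0  0  0  0  0  0 28 34 34 34 34 34
 51 51 50 51 51 50 50 49 50 48 39 34  0  0  0  0  0  0  0  0  0  0  0  0 32 35 35 34 34 34
 51 49 50 51 50 49 50 50 51 50 50 50 49 44 36  0  0  0  0  0  0  0  0  0 34 35 34 34 33 35
 50 49 51 51 49 50 50 50 50 50 50 50 51 51 50 49 44 35  0  0  0  0  0 29 36 35 34 36 35 35
 50 49 51 51 50 51 51 49 50 50 50 51 51 51 51 51 51 49 48 39 30  0  0 33 35 35 33 35 39 43
```

```bash
python3 - <<'E'
from h import *
s=np.load('w8.npy',allow_pickle=True).item(); C=cam('wrist',s); im=cv2.imread('pics/w8.png'); h=cv2.cvtColor(im,cv2.COLOR_BGR2HSV)
k=((h[...,1]<70)&(h[...,2]>50)).astype(np.uint8); k[:,:232]=0;k[:,285:]=0;k[:98]=0;k[150:]=0
cs=max(cv2.findContours(k,cv2.RETR_EXTERNAL,cv2.CHAIN_APPROX_NONE)[0],key=cv2.contourArea)
print(cv2.boundingRect(cs),cv2.minEnclosingCircle(cs),cv2.fitEllipse(cs)); c=cv2.fitEllipse(cs)[0]
print('pin',ray(C,c,.085)[0], 'pin radius px',.012*332/ (C[1]@np.array([.53,-.374,.085])+C[2])[2])
g=cv2.imread('pics/w7.png',0); print(g[202:228:1,244:270:3])
s=manip.get_state();print(np.round(s['position'],4),np.round(s['ee_rot'],4))
E
```

```text
(239, 104, 32, 33) ((253.53781127929688, 120.28361511230469), 16.663599014282227) ((254.0652618408203, 120.26449584960938), (31.057884216308594, 32.62255096435547), 3.185286521911621)
pin [ 0.52978476 -0.37413714  0.085     ] pin radius px 16.39272362978015
[[ 57  54  57  56  57  55  57  58  56]
 [ 60  61  61  62  61  62  62  61  62]
 [ 81  80  80  81  80  81  82  80  81]
 [113 113 112 111 109 111 112 112 112]
 [136 136 135 130 125 130 134 135 135]
 [144 144 141 129 117 129 141 143 143]
 [145 144 135 115 107 115 136 145 144]
 [145 145 119 105 101 101 121 144 144]
 [145 140  98  97  99  87 100 141 144]
 [144 135  77  85  90  71  82 137 144]
 [143 125  64  68  70  62  73 134 143]
 [143 117  58  58  60  59  67 129 142]
 [143 113  57  58  59  59  65 125 143]
 [145 113  57  57  58  57  62 122 144]
 [145 115  58  58  58  59  60 124 144]
 [145 117  60  58  57  58  64 126 144]
 [145 121  63  57  58  58  70 131 144]
 [145 131  71  59  58  58  79 136 145]
 [145 138  83  62  61  64  91 139 145]
 [145 141 101  68  65  69 108 142 144]
 [145 143 120  82  77  82 125 144 144]
 [144 144 134 105  98 105 135 144 144]
 [143 143 141 126 121 127 141 143 144]
 [143 143 143 139 137 139 143 143 142]
 [144 143 144 143 143 143 143 143 143]
 [143 144 143 144 144 144 144 144 144]]
[ 0.5801 -0.3733  0.199 ] [-7.e-04 -7.e-04  1.e+00  1.e-03]
```

Request:
move_arm(deltas=[[[0.03,-0.001,0,0,-0.4],[0.063,-0.001,0,0,-0.4],[0.063,-0.001,0.05,0,-0.4],[0.063,-0.001,0.1,0,-0.4],[0.063,-0.001,0.14,0,-0.4],[0.063,-0.001,0.174,0,-0.4],[0.063,-0.001,0.174,0,-0.4],[0.063,-0.001,0.174,0,0.2],[0.063,-0.001,0.174,0,0.6],[0.063,-0.001,0.174,0,1],[0.063,-0.001,0.174,0,1],[0.063,-0.001,0.174,0,1]]], squeeze=50)

```text
clock: 15.45
position: [0.5312, -0.3764, 0.0631]
ee_rot: [0.002, 0.0, 1.0, -0.001]
contact_force: [1.4, 2.0, 6.1]
width: 0.0228
gripper_force: 49.1
```

Request:
move_arm(deltas=[[[0,0,0,0,1],[0,0,0,0,1]]])

```text
clock: 15.65
position: [0.5312, -0.3764, 0.0631]
ee_rot: [0.002, 0.0, 1.0, -0.001]
contact_force: [1.0, 1.6, 6.4]
width: 0.0228
gripper_force: 49.1
```

Request:
move_arm(deltas=[[[0,0,-0.02,0,1],[0,0,-0.06,0,1],[0,0,-0.11,0,1],[0,0,-0.16,0,1],[0,0,-0.16,0,1],[0,0,-0.16,0,1]]])

```text
clock: 16.25
position: [0.5301, -0.3764, 0.1902]
ee_rot: [0.001, 0.0, 1.0, -0.001]
contact_force: [-0.8, 0.5, -1.9]
width: 0.0228
gripper_force: 49.1
```

```bash
python3 - <<'E'
from h import *
im,s=snap('wrist','w9'); np.save('w9.npy',s,allow_pickle=True)
print(s['clock'],np.round(s['position'],4),np.round(s['ee_rot'],4),s['width'],s['contact_force'])
C=cam('wrist',s); P=s['position']; print(proj(C,P+np.array([[0,0,-.052],[0,0,-.017],[0,0,.024]])))
h=cv2.cvtColor(im,cv2.COLOR_RGB2HSV)
for r in range(200,384,6): print(r,''.join('%4d'%im[r,c].mean() for c in range(210,304,6)))
E
```

```text
16.25 [ 0.5301 -0.3764  0.1902] [ 0.0011  0.      1.     -0.001 ] 0.02276357882132316 [-0.80904581  0.54446909 -1.92621477]
[[255.27518831 212.92849304]
 [255.04037692 237.35224823]
 [254.60258975 282.88839835]]
200  164 127  94  92 100 101  96  98  99  97  94  92  99 162 164 162
206  167 163 164 159 132 101  98  79  67  95  94  94 109 163 162 166
212  165 162 163 163 163 166 158  56  55  79  92  97 157 163 166 165
218  167 162 166 166 164 117  56  56  57  56  69 102 165 166 163 165
224  166 165 161 164 153  49  47  56  57  53  45 116 162 159 163 165
230  167  81  62  31  56  51  43  52  51  48  45  46  45  63  65 165
236  142  61  61  27  42  52  40  40  40  39  52  44  32  60  64 140
242   36  60  56  25  43  49  55  55  54  54  52  40  34  46  62  57
248   54  60  43  24  50  53  56  63  61  58  54  50  33  32  61  63
254   58  57  27  35  55  70  71  72  70  73  73  54  45  27  62  60
260   57  57  19  48  70  72  69  71  72  71  67  70  52  24  58  60
266   18  74  18  66  72  70  71  72  69  69  69  71  69  22  74  29
272   17  53  20  68  71  72  71  68  69  70  70  69  70  21
[... 550 characters left out ...]
69  96  16
326   13  28 114 114 114 108  42 151 163 167 166 167 168 168 120  15
332    9  25 114 116 116 116  77 166 166 167 166 166 167 164 115  13
338   13  13  13  11  20  50  82 158 162 145  94  34  13  14  13  12
344   13   8  14  11  10   9  13  11  12  12  12  14   9  12  13  13
350   13  13  17  12  11  13  15  13  12   8  12   8  13  14  14  11
356   10  14  10   9  12  10  13  12  12  14  11  14  13  12  11  12
362    9  14  10  11  13  11  11  11  10  13  12  15  10  14  13  11
368   12  14  12  10  11  12   9  13   9  10  11   9  12  13   9   9
374   10  12  10  12  11  12  13  12  10   9   9  11  12  12  11  11
380   12  12  13  10  13  12  11  10  15  11   9  15  16  13  14   9
```

Request:
move_arm(deltas=[[[-0.087,0.5555,0,0,1],[-0.087,0.5555,0,0,1],[-0.087,0.5555,0,0,1],[-0.087,0.5555,0,0,1],[-0.087,0.5555,0,0,1],[-0.087,0.5555,0,0,1],[-0.087,0.5555,0,0,1],[-0.087,0.5555,0,0,1],[-0.087,0.5555,0,0,1],[-0.087,0.5555,0.04,0,1],[-0.087,0.5555,0.0875,0,1],[-0.087,0.5555,0.0875,0,1]]])

```text
clock: 17.5
position: [0.5937, 0.0691, 0.1118]
ee_rot: [-0.008, -0.001, 1.0, -0.0]
contact_force: [-1.6, -0.2, -1.2]
width: 0.0225
gripper_force: 49.3
```

Request:
move_arm(deltas=[[[0,0,0,0,1],[0,0,0,0,1]]])

```text
clock: 17.7
position: [0.6005, 0.068, 0.1198]
ee_rot: [0.001, 0.0, 1.0, 0.0]
contact_force: [-0.2, -0.6, -1.8]
width: 0.0223
gripper_force: 49.3
```

```bash
python3 - <<'E'
from h import *
im,s=snap('wrist','w10'); np.save('w10.npy',s,allow_pickle=True)
print(s['clock'],np.round(s['position'],4),np.round(s['ee_rot'],4),s['contact_force'])
C=cam('wrist',s); P=s['position']; print('tip',proj(C,P+np.array([[0,0,-.051]])),'tabhole',proj(C,[[.5992,.068,.038]]))
for r in range(150,250,5): print(r,''.join('%4d'%im[r,c].mean() for c in range(205,310,5)))
E
```

```text
17.7 [0.6005 0.068  0.1198] [1.e-03 4.e-04 1.e+00 1.e-04] [-0.16680165 -0.63702771 -1.77888991]
tip [[255.0828486  213.52581179]] tabhole [[255.14844822 196.01218531]]
150   36  35  34  32  34  36  36  35  35  34  36  36  36  37  38  39  40  42  44  45  47
155   38  34  35  35  33  36  36  35  36  35  35  37  35  37  40  38  41  42  45  46  49
160   36  36  34  35  33  35  36  36  36  35  35  37  37  36  39  40  43  43  45  47  50
165   37  37  36  33  34  33  36  37  36  37  36  37  36  39  40  41  43  44  46  48  51
170   39  38  36  36  37  35  35  36  35  36  39  38  42  41  43  45  47  48  46  51  53
175   96  87  85  95  94  94  95  93  94  94  93  93  93  95 112 113 113 113  82 117 117
180   96  90  85  96  96  94  95  94  94  94  93  95  94 107 113 114 114 115  83 116 116
185   96  92  85  96  97  96  96  95  94 110 120 114 110 114 115 115 116 116  85 116 118
190   97  92  90  95 146 102  95  95  73 121 123 107  84 112 113 114 114 115  86 117 117
195  108 100 137 129 160 132 111  98  69  66  67  65  75 114 116 116 116 114  88 118 119
200  174 165 137 175 175 175 177 137  89  66  66  66  89 116 115 116 116 114  92 117 118
205  173 171 136 174 176 176 175 174 143  98  72  90 113 115 115 115 117 114  91 117 118
210  172 170 136 173 174 174 174 173 172 100  71  70 114 115 115 116 116 115  97 117 120
215  171 170 125 173 174 174 173 172 149  73  75  73 100 119 122 122 123 126 103 135 167
220  170 169  76  89  89  90  90  75  70  59  58  58  68  74  88  91  91  91 135 167 168
225  172 172 135 123 123 123  87  56  66  71  72  72  71  55  71 141 132 134 151 171 168
230  173 182 125  79  74  62  56  63  50  68  70  66  59  59  63 101  58  83  88 170 167
235  172 174  87  79  58  37  56  68  64  54  50  51  60  71  56  50  43  82  84 162 164
240   32  40  79  78  40  39  65  51  67  73  74  73  72  57  58  50  40  82  83  67  51
245   31  59  79  79  32  52  61  71  73  73  73  73  71  73  68  58  35  77  82  81  48
```

Request:
move_arm(deltas=[[[0.001,0,0.015,0,1],[0.001,0,0.03,0,1],[0.001,0,0.04,0,1],[0.001,0,0.046,0,1],[0.001,0,0.052,0,1],[0.001,0,0.058,0,1],[0.001,0,0.062,0,1],[0.001,0,0.062,0,1]]])

```text
clock: 18.55
position: [0.5993, 0.0682, 0.0689]
ee_rot: [0.001, -0.0, 1.0, -0.0]
contact_force: [2.1, -1.3, -2.4]
width: 0.0226
gripper_force: 49.3
```

Request:
move_arm(deltas=[[[0,0,0.004,0,1],[0,0,0.008,0,1],[0,0,0.012,0,1],[0,0,0.016,0,1],[0,0,0.018,0,1],[0,0,0.018,0,1],[0,0,0.018,0,1]]])

```text
clock: 19.25
position: [0.6004, 0.0673, 0.056]
ee_rot: [0.002, -0.0, 1.0, -0.001]
contact_force: [2.1, -5.3, 7.8]
width: 0.0227
gripper_force: 50.2
```

Request:
move_arm(deltas=[[[0,0,0.003,0,1],[0,0,0.006,0,1],[0,0,0.006,0,1]]])

```text
clock: 19.55
position: [0.6005, 0.0673, 0.0558]
ee_rot: [0.003, -0.0, 1.0, -0.001]
contact_force: [-5.9, -5.9, 31.4]
width: 0.0227
gripper_force: 53.1
```

Request:
move_arm(deltas=[[[0,0,-0.008,0,1],[0,0,-0.008,0,0.3],[0,0,-0.008,0,0],[0,0,-0.008,0,-0.3],[0,0,-0.008,0,-0.3],[0,0,-0.04,0,-0.3],[0,0,-0.08,0,-0.3],[0,0,-0.14,0,-0.3],[-0.03,0,-0.19,0,-0.3],[-0.08,0,-0.2,0,-0.3],[-0.08,0,-0.2,0,-0.3],[-0.08,0,-0.2,0,-0.3]]])

```text
clock: 20.75
position: [0.6624, 0.0686, 0.2088]
ee_rot: [-0.001, -0.0, 1.0, 0.0]
contact_force: [0.3, -0.2, -0.7]
width: 0.0556
gripper_force: 0.0
```

```bash
python3 - <<'E'
from h import *
im,s=snap('wrist','w11'); print(s['clock'],np.round(s['position'],4),s['width'],s['contact_force'])
C=cam('wrist',s); sc,_=snap('scene','s11'); S=cam('scene')
g=cv2.cvtColor(im,cv2.COLOR_RGB2HSV)
for z in(.078,.085): print('head top pred',proj(C,[.5995,.068,z]),proj(S,[.5995,.068,z]))
u,v=proj(C,[.5995,.068,.078])[0].astype(int)
for r in range(v-36,v+40,4): print(r,''.join('%4d'%im[r,c].mean() for c in range(u-36,u+40,4)))
u,v=proj(S,[.5995,.068,.078])[0].astype(int);print(u,v)
for r in range(v-12,v+26): print(r,''.join('%4d'%sc[r,c].mean() for c in range(u-12,u+13)))
E
```

```text
20.75 [0.6624 0.0686 0.2088] 0.05559024009077095 [ 0.32735488 -0.17015125 -0.68668043]
head top pred [[254.37575431 101.6913514 ]] [[233.86342687 212.75416366]]
head top pred [[254.3434131  101.83745799]] [[233.79055374 211.44480062]]
65  146  64  54  55  53  49  48  47  48  47  48  47  48  47  49  49  50  61  99
69  153 111 143 151 143 102  97  97  97  98  97  97  97  97  96  98  94  84 101
73  153  99 144 151 106  98  98  97  97  97  97  97  98  98  98  99  94  84 100
77  154 101 147 147 102  99  99 100  99  99  98 100  99  99  99 100  95  89 100
81  155 101 143 117  87  83  83  91  96  98  98  97  98  97  98  98  93  88  99
85  155 103 142  87  84  84  85  83  84  84  93  97  98  99  99  99  92  88 100
89  154 104 143  86  85  85  84  99 103 102 103  88  98  99  98  98  92  89  99
93  155 104 138  87  84  83  99 101 103 102  99 100  86 100  99  99  92  89  99
97  155 108 136  85  85  85 100 102 101  99  99 101  96  98  98  99  89  89  99
101  156 113 114  87  85  87 102  99  99 100 100  99  97  97 100 100  90  90  99
105  156 112 116 100  92  88  98  99  99  99  99  99  94  99 101
[... 3962 characters left out ...]
62  71  79  82  75  79  95  97  95  80  71  76  73  63  56  54  60  62
232  132 134 129 121  93  70  52  53  58  70  77  76  84  84  88  86  72  75  70  68  63  49  63  76 102
233  131 135 138 134 126  98  70  52  53  55  62  68  72  68  69  67  75  66  62  54  60  57  83 108 128
234  153 142 135 138 140 125  99  71  52  53  55  68  63  68  70  75  70  62  52  55  55  84 112 130 137
235  195 163 135 135 137 136 126 108  81  58  54  52  60  64  73  64  61  55  58  65  86 112 136 139 139
236  214 187 145 135 135 135 137 124 110  89  59  53  56  64  59  54  49  49  60  87 112 131 136 137 134
237  216 196 148 130 131 135 133 136 133 122  92  66  49  50  54  55  58  59  80 111 132 134 136 139 138
```

```bash
python3 -c "
from rig import manip
print(manip.sign_off())"
```

```text
the job is handed in; nothing more can be done
None
```

The battery is hooked under the lip and lies flat in the bay, the pin is pushed down until its head stopped on the tab, the gripper has let go, and I handed the job in at about 21 s. I checked the final state from pixel readings and contact forces, because my ten picture views were already used.

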